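# Pack and lock the transport case

## Robot

A 6-joint arm with a two-finger parallel gripper is mounted at the origin on a cart in front of the work surface, level with it; the furniture and walls round the work are solid. World frame = base frame: x ahead of the robot, y to its left, z up, the work surface at z = 0. Lengths are in m, angles in rad, forces in N, time in s.
With the tool pointing down it reaches from about 0.275 to 1 m from the base axis. Payload 8.4 kg.
Tool frame: the origin (TCP) lies at the very end of the fingers, on their centre line; the grasp point (between the pads) lies 19 mm behind it (env.grip_depth is the x of the grasp point in the tool frame, in m); x points along the fingers, z is the direction in which the jaws open and shut, and the axes are right-handed (so a half turn about x gives the same grasp; the last joint's range is limited). The gripper opens to 85 mm and grips with 20 to 120 N. Pads are 22 mm wide; open, the fingers measure 114 mm over their backs; the gripper's body (76 mm by 85 mm) begins 54 mm behind the grasp point. The pads swing forward as they close: fully open they stand 13 mm farther back than shut.
Start: joints at [-0.002, 0.353, 1.633, -0, 1.155, -0.002], TCP at [0.625, -0, 0.231] pointing down, gripper open.
Joint ranges: [-2.63, 2.63], [-0.92, 2.1], [0.06, 2.66], [-1.3, 4.44], [0, 2.69], [-3.02, 3.02]. Speed limits (rad/s): [2.22, 2.22, 2.79, 3.14, 3.14, 3.14].

## Interface

Orientations are given as [roll, pitch, yaw] about the fixed x, y, z axes, in that order (R = Rz(yaw) Ry(pitch) Rx(roll)).
In Python, from plant import env gives the robot as it stands.
- The arm moves only by the tool drive_tool, never from a script. Its argument "rows" is a list of rows, each a list of 7 numbers: the turn, a rotation vector about the tool's x, y, z scaled (see below), then the shift along the tool's x, y, z scaled (see below), then the closure, from 0 (fully open) to 1 (shut). In form: [[ax, ay, az, x, y, z, grip], ...]. A call has 1 to 12 rows; each row is the pose to reach, as a shift and turn from the pose measured when the call began, along the tool's axes at that moment; what a row does not reach only later rows make up. The controller multiplies each number of a shift by 500 mm and each number of a turn by 45 degrees. A row lasts 1/10 s, in which the tool goes at most 50 mm and 8.59 degrees, less where a joint would pass 70% of its speed; a pose out of reach is approached as far as the arm can. A call with a number of a shift or a turn outside -1 to 1 is refused whole. A call with a gripper value outside its range is refused whole. The fingers move at their own pace and stop on an object; "squeeze" is the grip in N (left out, the last holds). Time passes only in rows, so rows that repeat a pose let the fingers close. It gives the time, the measured TCP pose, the force and the opening at its end, in the units of the state.
- env.sense(): the state, without advancing time (a new reading comes with each control period).
- env.capture(name): name is "scene" or "side" or "wrist"; returns the picture (480x640x3 uint8, blue, green, red); there is no depth.
- env.camera_info(name): a dict with "vfov" (degrees; the focal length in pixels is half the picture's height over the tangent of half this angle, whatever the lens; pixels are square), "cx", "cy" (the principal point, pixels), "position" and "orientation" of the camera in the world. Camera axes: x right, y up, looking along -z (the intrinsics and any distortion apply to the point x, -y, -z); pixel columns grow to the right and rows downward; lengths in m; the calibration is good to about 2 mm. A picture is of the moment at which its call begins: read the wrist's pose just before it. camera_info takes no time and is no camera call; for the wrist camera it gives the pose at the moment of the call.
- env.finish_job(): hands the job in, once; it reports no verdict.
The state is a dict: "time": time; "joint_positions": joint angles; "qvel": joint speeds; "joint_torque": joint torques, N m; "eef_pos": TCP position; "tcp_rot": TCP orientation; "contact_force": force on the tool from outside, world axes, zero at the start; "ft_torque": the same for the moment, N m; "grip_width": opening from 0.0 (shut) to 1.0 (fully open).
Only numpy, scipy, OpenCV 4.12 (cv2) and the standard library are available. Lean on these libraries where they do the work, as an engineer would, in place of code of your own. Each camera call takes 0.05 s, during which the arm holds its last target.

## Task

Get the transport case ready to go: push over the upright red-capped bottle so that it lies in its lane, and push the propped-up green carton in so that it lies flat in its own lane. Then fold the lid fully shut and push the yellow-headed locking pin home, through both lugs and the lid's eye, until its head meets the end of the guide. Do not knock over or shift the things standing round the case, and leave everything at rest.

Things in the scene. Friction and masses are not known exactly. Their poses are not given: they have to be found in the camera images.
- case: Grey open case, fixed; outside 113 (x) x 248 (y) x 52 mm (rim), walls and floor 6 mm. Origin: centre of its underside; z up, -x its front (toward the robot), +y its left. A rib 20 mm high, 5 thick, along y at x = +2 mm parts the front lane (50 mm wide, centre x = -25.5, for the carton) from the rear lane (46 mm, centre x = +27.5, for the bottle). Pin guide and two lugs stand on the front wall.
- case_lid (a joint): Hinge of the blue lid along the case's rear rim: 0 shut, 1.57 upright, 1.8 to 1.95 at the start (leaning back), 2.05 at most. Friction (0.3 N m) holds the lid where it is left: push it all the way, about 5 N at its edge. Lid 113 mm from hinge to free edge, 248 mm wide, 8 mm thick (with a 3 mm raised panel; top 63 mm up when shut), 0.22 kg.
- lid_edge (a point): Middle of the lid's free edge, mid thickness, 113 mm from the hinge; when shut it lies over the front wall, 56 mm up. A 14 mm wide steel eye stands out 40 mm past the edge at case y = -88 mm and drops between the two lugs as the lid shuts.
- hinge (a point): Middle of the hinge line (case frame x = +56.5, y = 0, z = 52 mm).
- bottle: White plastic bottle with red screw cap, 36 x 36 x 87 mm, 0.06 to 0.13 kg. Origin: centre of its underside; z toward the cap. At the start it stands on the floor of the rear lane in the case's left (+y) half, its top 93 mm up, 41 mm above the rim. Pushed near its cap toward the case's -y it topples and lies along the lane.
- carton: Green carton 44 (x) x 215 (y) x 38 mm, 0.08 to 0.17 kg. Origin: centre of its underside; y along it. At the start its -y end is on the floor of the front lane; its +y end is raised 13 degrees and rests on the rim of the left (+y) wall, 15 mm past that wall's inside, end face 55 to 93 mm up. Pushed about 20 mm toward the case's -y it drops off the rim and falls flat.
- pin: Locking pin lying in the guide: brass shaft 12 mm thick, 186 mm long (last 10 mm tapered), round yellow head 24 mm across, 14 mm thick; 60 g. Origin: on the axis where shaft meets head; y from tip to head, parallel to the case's y. At the start its tip is just through the near lug and the head is 64 to 72 mm left of the guide's end. It slides toward the case's -y when its head is pushed.
- pin_tip (a point): Tip of the pin, on the axis.
- pin_head (a point): Centre of the outer (left) face of the pin's yellow head: the place to push.
- guide_end (a point): On the pin's axis (24 mm in front of the case's front wall, 28 mm up) at the left end of the guide, case y = +48 mm, where the shoulder of the pin's head stops. The guide is an open-topped trough, 17 mm wide, running from here to the near lug at y = -52 mm.
- bore_near (a point): Centre of the 17 mm bore of the lug next to the guide, case y = -59 mm; the lug is 14 mm thick.
- bore_far (a point): Centre of the 17 mm bore of the far lug (14 mm thick), case y = -117 mm. With the pin home its tip stands 21 mm past this point.
- amber_bottle: Bystander: amber glass bottle with yellow cap, 58 x 55 x 114 mm, standing to the left, well away from the case; origin centre of its underside, z up.
- petri_dishes: Bystander: pair of clear round dishes, 70 mm across, 32 mm high, to the left; origin centre of their underside.
Not all that is in view belongs to the job. There is more than one size of the bottle; the job needs the middle-sized.

How it is judged:
By the outcome, as a careful person would: the job done as asked, in the order asked, and still so for the second after the job is handed in, with the robot touching nothing.
It also fails if it takes over 51 s, if anything falls off the work surface, if the arm or the gripper's body presses on something with over 40 N, if the wrist force passes 120 N, or if a joint passes its speed limit or range.

## Working session

There is one attempt and no reset: what is moved stays moved. The work goes in short steps, Python scripts to look and compute and a tool call to move; the robot and the scene stay as the last step left them, time stands still between calls to the robot, and variables do not carry over. Pictures are saved under pics/ and viewed, and the job is handed in when it is done.

Besides the shell and the picture viewer there is one more tool, called after ">>>" as name(argument=value, ...) on one line, values as JSON. drive_tool: Moves the arm, as the interface text tells. Shifts and turns lie within -1 to 1; 1 stands for 500 mm of shift or 45 degrees of turn. Its arguments: {"type":"object","properties":{"rows":{"type":"array","items":{"type":"array","items":{"type":"number","minimum":-1,"maximum":1}}},"squeeze":{"type":"number"}},"required":["rows"]}

```bash
ls; mkdir -p pics; python3 - <<'E'
from plant import env
import cv2
print(env.sense())
for n in ["scene","side","wrist"]:
    print(n,env.camera_info(n)); cv2.imwrite(f"pics/{n}0.png",env.capture(n))
E
```

```text
pics
{'time': 0.0, 'joint_positions': array([-2.44473797e-03,  3.53623327e-01,  1.63413317e+00, -1.01437978e-05,
        1.15518387e+00, -2.38705247e-03]), 'qvel': array([-0.00077873,  0.00102469, -0.00142307, -0.00118902,  0.00042838,
       -0.00104209]), 'joint_torque': array([-2.03471049e-03, -6.05236173e+01, -3.42063046e+01, -2.62302356e-04,
        9.48130677e-03,  3.61521288e-06]), 'eef_pos': array([ 6.24531480e-01, -2.99947316e-05,  2.30577589e-01]), 'tcp_rot': array([-3.13709801,  1.56944858, -3.13715159]), 'contact_force': array([0.10099738, 0.0429557 , 0.29759518]), 'ft_torque': array([ 0.04340489,  0.00581614, -0.00285971]), 'grip_width': 0.9973409108982894}
scene {'vfov': 51.28738471534531, 'cx': 321.11941953701563, 'cy': 239.57340608349415, 'position': array([-0.21500741, -0.80448196,  0.73971597]), 'orientation': array([ 0.9108525 , -0.00825523, -0.82998922])}
side {'vfov': 48.53760211696888, 'cx': 318.81166480596465, 'cy': 239.67145089890838, 'position': array([-0.37655628, -0.35232474,  0.84702585]), 'orientation': array([ 0.80481027, -0.00999818, -1.43379693])}
wrist {'vfov': 61.00013015502585, 'cx': 322.69697630072307, 'cy': 240.29605990102056, 'position': array([0.62472921, 0.08493262, 0.37247789]), 'orientation': array([-0.3290577 ,  0.00135312, -0.00101912])}
```

View pics/scene0.png

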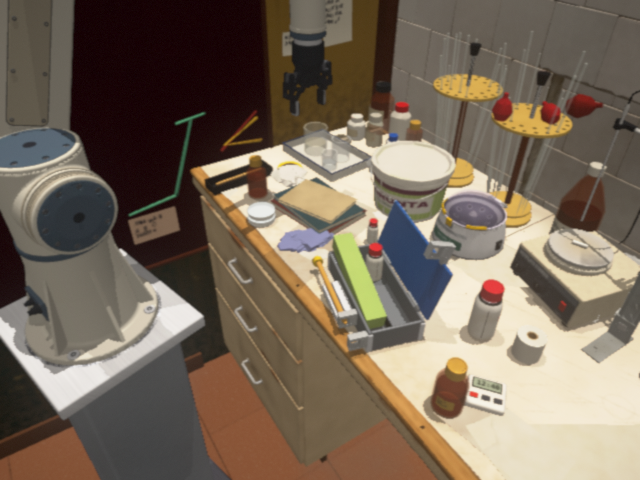

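View pics/side0.png

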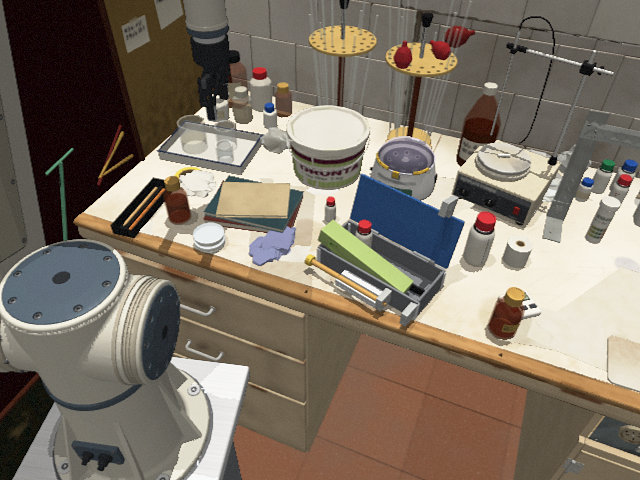

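View pics/wrist0.png

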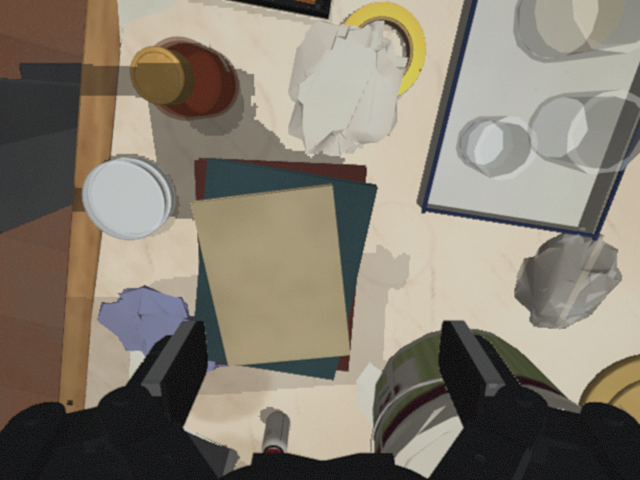

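```bash
python3 - <<'E'
import cv2
a=cv2.imread("pics/scene0.png")[190:370,270:470]; b=cv2.imread("pics/side0.png")[160:330,290:480]
cv2.imwrite("pics/sc.png",cv2.resize(a,(800,720)[:2],interpolation=cv2.INTER_CUBIC)[:600] if 0 else cv2.resize(a,(660,594),interpolation=cv2.INTER_CUBIC))
cv2.imwrite("pics/sd.png",cv2.resize(b,(665,595),interpolation=cv2.INTER_CUBIC))
E
```

```text
(no output)
```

View pics/sc.png

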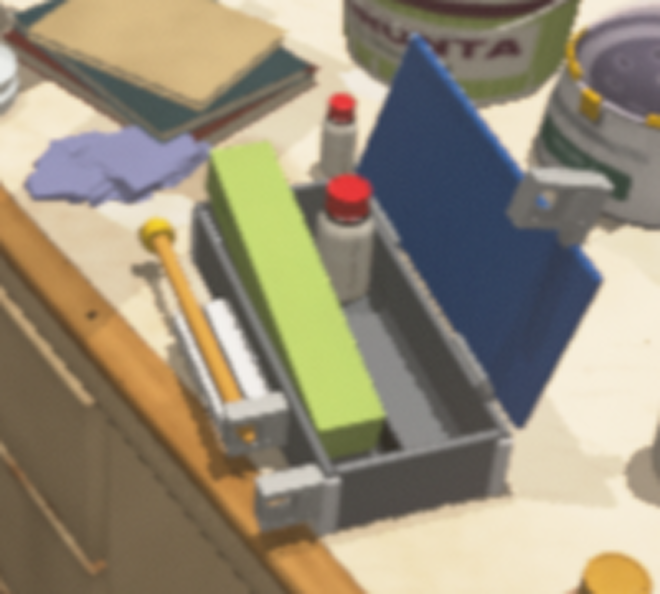

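View pics/sd.png

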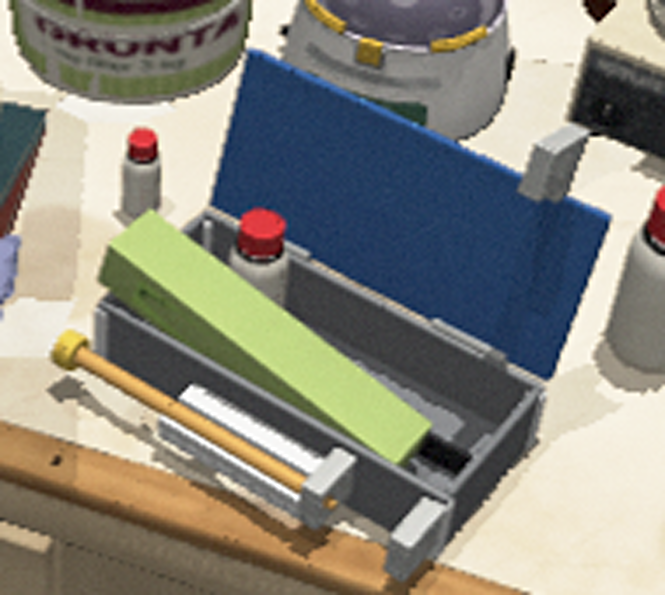

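```bash
cat > h.py <<'E'
import numpy as np, cv2
from scipy.spatial.transform import Rotation as R
def ray(ci,uv):
    f=240/np.tan(np.radians(ci['vfov'])/2)
    d=np.array([(uv[0]-ci['cx'])/f,-(uv[1]-ci['cy'])/f,-1.])
    d=R.from_euler('xyz',ci['orientation']).apply(d); return np.array(ci['position']),d/np.linalg.norm(d)
def plane(ci,uv,z):
    p,d=ray(ci,uv); return p+d*(z-p[2])/d[2]
def tri(c1,u1,c2,u2):
    p,d=ray(c1,u1);q,e=ray(c2,u2)
    A=np.stack([d,-e],1);t=np.linalg.lstsq(A,q-p,rcond=None)[0]
    a,b=p+d*t[0],q+e*t[1]; return (a+b)/2,np.linalg.norm(a-b)
def proj(ci,P):
    f=240/np.tan(np.radians(ci['vfov'])/2)
    c=R.from_euler('xyz',ci['orientation']).inv().apply(np.array(P)-ci['position'])
    return np.stack([ci['cx']+f*c[...,0]/-c[...,2],ci['cy']-f*c[...,1]/-c[...,2]],-1)
E
python3 - <<'E'
from h import *
from plant import env
S=env.camera_info('scene');D=env.camera_info('side')
s=lambda x,y:(270+x/3.3,190+y/3.3); d=lambda x,y:(290+x/3.5,160+y/3.5)
np.set_printoptions(precision=4,suppress=True)
for n,a,b in [("FL",(198,205),(97,305)),("FR",(335,470),(450,498)),("RR",(505,435),(541,390)),("head",(155,233),(68,350)),("cap",(349,185),(262,220)),("lidL",(415,38),(250,53)),("lidR",(600,280),(608,214)),("small",(341,100),(143,135)),("cartonLtopfront",(213,160),(105,243)),("cartonRback",(383,415),(430,425))]:
    p,e=tri(S,s(*a),D,d(*b)); print(n,p,e)
for n,b,z in [("FR",(450,498),.052),("FL",(97,305),.052),("RR",(541,390),.052),("RL",(205,213),.052)]:
    print(n,plane(D,d(*b),z))
E
```

```text
FL [ 0.4321 -0.2466  0.0413] 0.001469503384154552
FR [ 0.3037 -0.4614  0.0486] 0.0023005312290401967
RR [ 0.3934 -0.5143  0.0465] 0.0005972965039810459
head [ 0.4054 -0.2325  0.0259] 0.0003284323678799406
cap [ 0.4677 -0.3421  0.091 ] 0.0009685938575386564
lidL [ 0.5529 -0.3241  0.1521] 0.0004003335244086891
lidR [ 0.4299 -0.534   0.1536] 0.002762852721819056
small [ 0.5725 -0.2575  0.0613] 0.0017345816576367042
cartonLtopfront [ 0.4449 -0.2493  0.0774] 0.005198420393261516
cartonRback [ 0.3638 -0.451   0.0394] 0.0007305825385120478
FR [ 0.2993 -0.461   0.052 ]
FL [ 0.4203 -0.2481  0.052 ]
RR [ 0.3886 -0.5132  0.052 ]
RL [ 0.5133 -0.3049  0.052 ]
```

```bash
cat >> h.py <<'E'
def mv(st,target,yaw=None,scale=True):
    """shift in tool axes (scaled) for a target; turn about tool x for heading change"""
    r=R.from_euler('xyz',st['tcp_rot']); d=r.inv().apply(np.array(target)-st['eef_pos'])
    return d/.5
E
python3 - <<'E'
from h import *
from plant import env
st=env.sense();print(R.from_euler('xyz',st['tcp_rot']).as_matrix().round(3)); print(mv(st,(.434,-.33,.28)).round(3))
E
```

```text
[[-0.001  0.     1.   ]
 [ 0.     1.    -0.   ]
 [-1.     0.    -0.001]]
[-0.098 -0.66  -0.381]
```

>>> drive_tool(rows=[[0.658,0,0,-0.098,-0.66,-0.381,1],[0.658,0,0,-0.098,-0.66,-0.381,1],[0.658,0,0,-0.098,-0.66,-0.381,1],[0.658,0,0,-0.098,-0.66,-0.381,1],[0.658,0,0,-0.098,-0.66,-0.381,1],[0.658,0,0,-0.098,-0.66,-0.381,1],[0.658,0,0,-0.098,-0.66,-0.381,1],[0.658,0,0,-0.098,-0.66,-0.381,1],[0.658,0,0,-0.098,-0.66,-0.381,1],[0.658,0,0,-0.098,-0.66,-0.381,1],[0.658,0,0,-0.098,-0.66,-0.381,1]], squeeze=30)

```text
time: 1.25
eef_pos: [0.4344, -0.3292, 0.2796]
tcp_rot: [-3.099, 1.569, 2.667]
contact_force: [-0.7, 0.3, -0.4]
grip_width: 0.001
```

```bash
python3 - <<'E'
from h import *
from plant import env
import json
ci=env.camera_info('wrist'); cv2.imwrite('pics/w1.png',env.capture('wrist')); print(ci)
json.dump({k:np.array(v).tolist() for k,v in ci.items()},open('w1.json','w'))
E
```

```text
{'vfov': 61.00013015502585, 'cx': 322.69697630072307, 'cy': 240.29605990102056, 'position': array([ 0.47571003, -0.25528123,  0.42142796]), 'orientation': array([-0.32917968,  0.00171995, -0.51748332])}
```

View pics/w1.png

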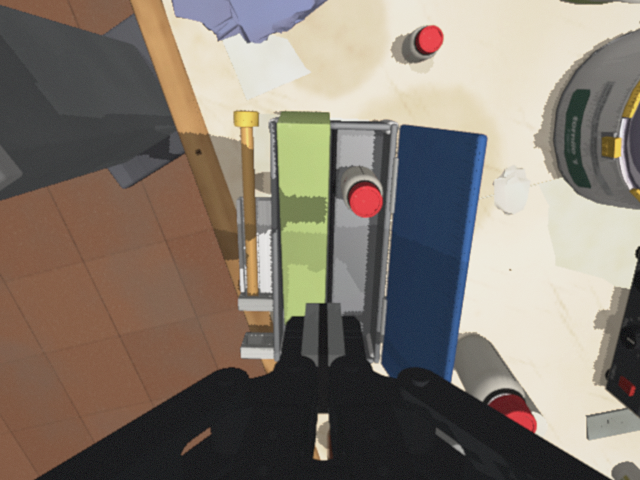

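```bash
python3 - <<'E'
import cv2
a=cv2.imread("pics/w1.png")[90:290,225:500]
cv2.imwrite("pics/w1c.png",cv2.resize(a,None,fx=2.9,fy=2.9,interpolation=cv2.INTER_CUBIC))
E
```

```text
(no output)
```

View pics/w1c.png

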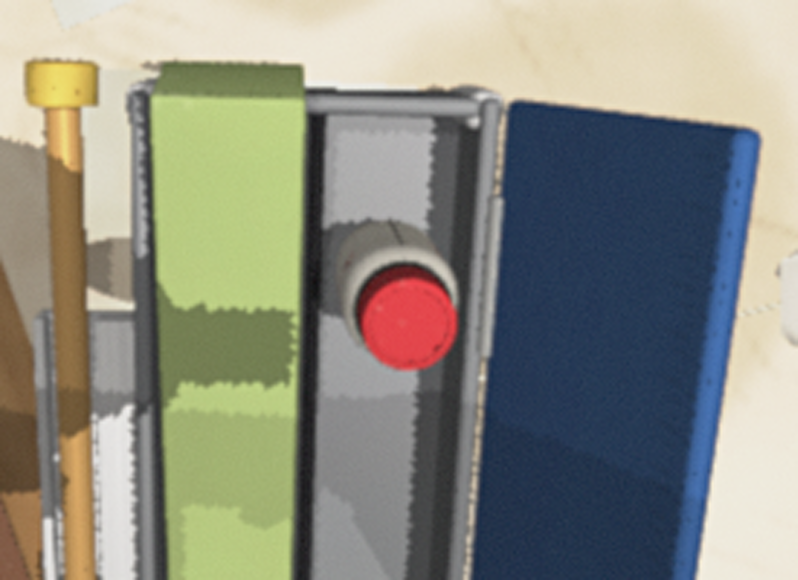

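```bash
python3 - <<'E'
from h import *
import json
np.set_printoptions(precision=4,suppress=True)
W=json.load(open('w1.json')); c=lambda x,y:(225+x/2.9,90+y/2.9)
RL=plane(W,c(500,88),.052);FL=plane(W,c(130,90),.052);FR=plane(W,(277,360),.052);RR=plane(W,(381,361),.052)
print(RL,FL,FR,RR,np.linalg.norm(RL-FL),np.linalg.norm(FL-FR),np.linalg.norm(RR-RL))
v=RR-RL;print(np.degrees(np.arctan2(-v[1],-v[0]))-90, ); u=RL-FL;print(np.degrees(np.arctan2(u[1],u[0])));v=FL-FR;print(np.degrees(np.arctan2(v[1],v[0]))-90)
yaw=np.radians(-29.6)
for n,p in [("cap",plane(W,c(408,322),.093)),("head",plane(W,c(62,65),.040)),("pin",plane(W,c(76,560),.034)),("cartonL",plane(W,c(232,66),.090)),("cartoncornerR",plane(W,c(304,96),.09)),("cenL",(RL+FL)/2),('cornersL',RL),('FL',FL)]:
    # local coords with origin estimate (0.4045,-.382)
    d=p-np.array([.4045,-.382,0]);e=R.from_euler('z',yaw).inv().apply(d);print(n,p,e)
E
```

```text
[ 0.5238 -0.3009  0.052 ] [ 0.427  -0.2465  0.052 ] [ 0.3037 -0.4577  0.052 ] [ 0.3995 -0.5135  0.052 ] 0.11109255582882248 0.24457156051611614 0.2462768850544974
-30.322734671226492
-29.34783274410357
-30.263030818935576
cap [ 0.4675 -0.3403  0.093 ] [0.0341 0.0674 0.093 ]
head [ 0.4111 -0.2295  0.04  ] [-0.0695  0.1359  0.04  ]
pin [ 0.3215 -0.3741  0.034 ] [-0.076  -0.0341  0.034 ]
cartonL [ 0.459  -0.2556  0.09  ] [-0.015   0.1368  0.09  ]
cartoncornerR [ 0.472  -0.2719  0.09  ] [0.0043 0.1291 0.09  ]
cenL [ 0.4754 -0.2737  0.052 ] [0.0082 0.1292 0.052 ]
cornersL [ 0.5238 -0.3009  0.052 ] [0.0637 0.1295 0.052 ]
FL [ 0.427  -0.2465  0.052 ] [-0.0474  0.129   0.052 ]
```

```bash
cat >> h.py <<'E'
O=np.array([.4135,-.3797,0]); C=R.from_euler('z',-30,degrees=True)
def toc(p): return C.inv().apply(np.array(p)-O)*1000
def tow(c): return C.apply(np.array(c)/1000)+O
def go(*pts):
    from plant import env
    st=env.sense(); r=R.from_euler('xyz',st['tcp_rot'])
    m=R.from_matrix(C.as_matrix()@np.array([[0,0,1],[0,1,0],[-1,0,0.]]))
    print('t',st['time'],'case',toc(st['eef_pos']).round(1),'F',st['contact_force'].round(1),'turn',((r.inv()*m).as_rotvec(degrees=True)/45).round(3))
    for p in pts: print(p,mv(st,tow(p)).round(3))
E
python3 -c "
from h import *
go((27.5,108,150),(27.5,108,72),(27.5,20,72))"
```

```text
t 1.3 case [ -7.1  54.4 279.6] F [ 0.5  1.4 -0.8] turn [ 0.01  -0.002  0.   ]
(27.5, 108, 150) [0.259 0.107 0.07 ]
(27.5, 108, 72) [0.415 0.107 0.071]
(27.5, 20, 72) [ 0.415 -0.069  0.069]
```

>>> drive_tool(rows=[[0.01,0,0,0.08,0.107,0.07,1],[0.01,0,0,0.16,0.107,0.07,1],[0.01,0,0,0.24,0.107,0.07,1],[0.01,0,0,0.3,0.107,0.07,1],[0.01,0,0,0.36,0.107,0.07,1],[0.01,0,0,0.4,0.107,0.07,1],[0.01,0,0,0.415,0.107,0.07,1],[0.01,0,0,0.415,0.107,0.07,1]])

```text
time: 2.1
eef_pos: [0.4908, -0.2984, 0.0711]
tcp_rot: [-3.136, 1.567, 2.625]
contact_force: [-1.9, 0.8, 0.9]
grip_width: 0.002
```

```bash
python3 - <<'E'
from h import *
from plant import env
cv2.imwrite('pics/a2.png',cv2.resize(env.capture('side')[160:330,290:480],None,fx=3.5,fy=3.5))
go((27.5,92,72),(27.5,25,72))
E
```

```text
t 2.15 case [ 26.8 108.9  72.1] F [-1.6  1.5 -0.9] turn [ 0.001 -0.004  0.   ]
(27.5, 92, 72) [ 0.    -0.034  0.001]
(27.5, 25, 72) [ 0.    -0.168  0.001]
```

View pics/a2.png

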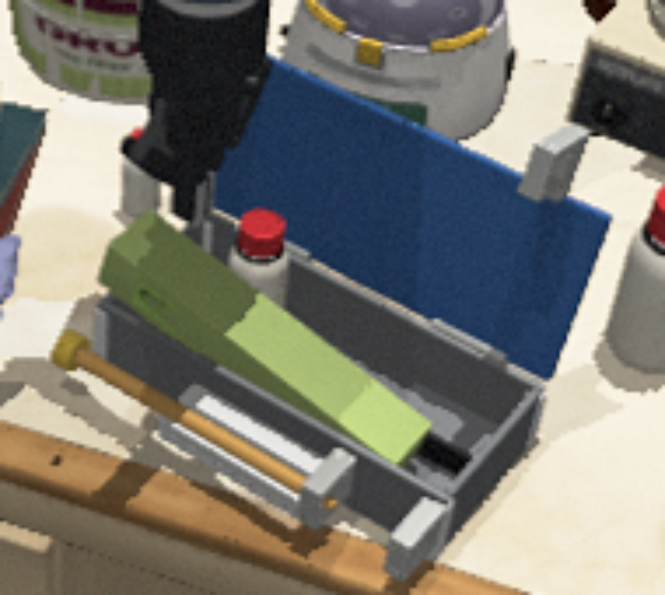

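The fingers stand just left of the bottle, clear of the carton and lid. Now I push the bottle.

>>> drive_tool(rows=[[0,0,0,0,-0.025,0,1],[0,0,0,0,-0.04,0,1],[0,0,0,0,-0.055,0,1],[0,0,0,0,-0.07,0,1],[0,0,0,0,-0.085,0,1],[0,0,0,0,-0.1,0,1],[0,0,0,0,-0.115,0,1],[0,0,0,0,-0.13,0,1],[0,0,0,0,-0.145,0,1],[0,0,0,0,-0.16,0,1],[0,0,0,0,-0.17,0,1],[0,0,0,0,-0.17,0,1]])

```text
time: 3.35
eef_pos: [0.4483, -0.3732, 0.0721]
tcp_rot: [-3.011, 1.568, 2.749]
contact_force: [-2.2, 0.4, 1.1]
grip_width: 0.001
```

```bash
python3 - <<'E'
from h import *
from plant import env
cv2.imwrite('pics/a3.png',cv2.resize(env.capture('side')[160:330,290:480],None,fx=3.5,fy=3.5))
go((27.5,92,72),(27.5,25,72))
E
```

```text
t 3.4 case [26.9 23.4 72.1] F [-2.1 -0.1  1.8] turn [ 0.    -0.003  0.   ]
(27.5, 92, 72) [0.    0.137 0.001]
(27.5, 25, 72) [0.    0.003 0.001]
```

View pics/a3.png

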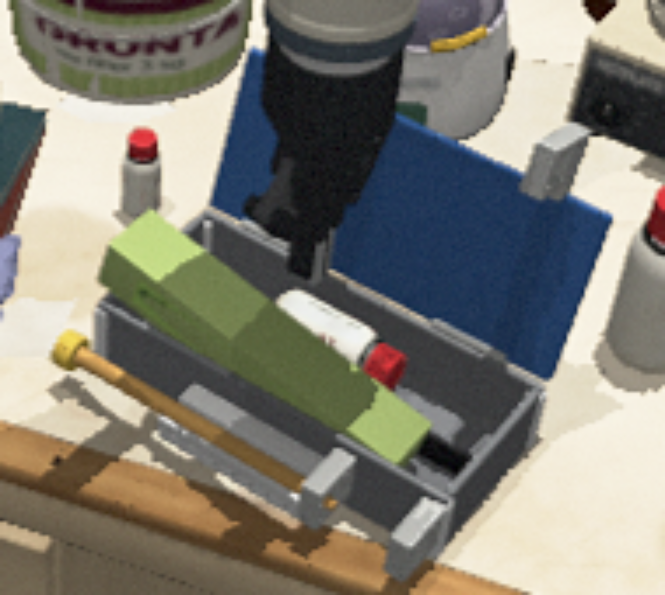

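The bottle lies in the rear lane (crop pixels 280–400, 295–385). The carton is next.

```bash
python3 - <<'E'
from h import *
go((27,35,130),(-25.5,162,130),(-25.5,162,70))
E
```

```text
t 3.4 case [26.9 23.4 72.1] F [-2.1 -0.1  1.8] turn [ 0.    -0.003  0.   ]
(27, 35, 130) [-0.116  0.023 -0.   ]
(-25.5, 162, 130) [-0.116  0.277 -0.105]
(-25.5, 162, 70) [ 0.004  0.277 -0.105]
```

>>> drive_tool(rows=[[0,0,0,-0.09,0.01,0,1],[0,0,0,-0.12,0.05,-0.02,1],[0,0,0,-0.12,0.12,-0.05,1],[0,0,0,-0.12,0.2,-0.08,1],[0,0,0,-0.12,0.277,-0.105,1],[0,0,0,-0.12,0.277,-0.105,1],[0,0,0,-0.04,0.277,-0.105,1],[0,0,0,0,0.277,-0.105,1],[0,0,0,0.005,0.277,-0.105,1],[0,0,0,0.005,0.277,-0.105,1]])

```text
time: 4.4
eef_pos: [0.4724, -0.2271, 0.0697]
tcp_rot: [-3.026, 1.568, 2.734]
contact_force: [0.6, 0.6, -0.0]
grip_width: 0.0
```

```bash
python3 - <<'E'
from h import *
from plant import env
cv2.imwrite('pics/a4.png',cv2.resize(env.capture('side')[160:330,290:480],None,fx=3.5,fy=3.5))
go((-25.5,144,70),(-25.5,112,70))
E
```

```text
t 4.45 case [-24.7 161.6  70.4] F [-0.4 -0.3  0.8] turn [ 0.    -0.002  0.   ]
(-25.5, 144, 70) [ 0.001 -0.035 -0.002]
(-25.5, 112, 70) [ 0.001 -0.099 -0.002]
```

View pics/a4.png

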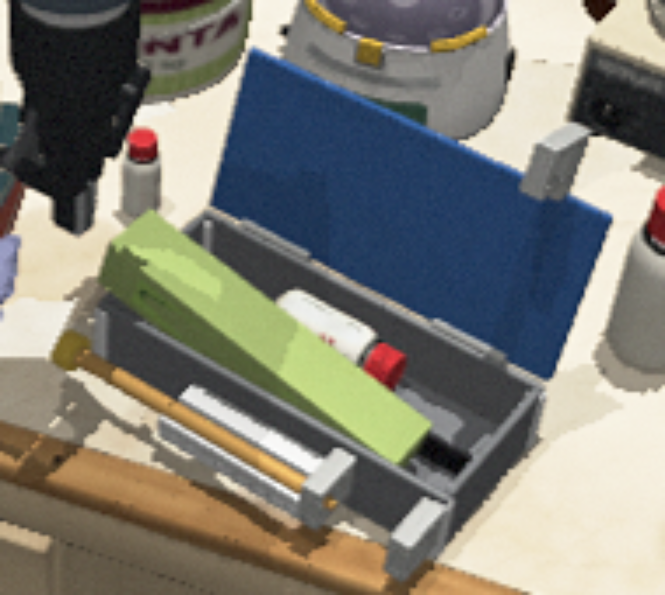

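>>> drive_tool(rows=[[0,0,0,0.002,-0.02,-0.002,1],[0,0,0,0.002,-0.032,-0.002,1],[0,0,0,0.002,-0.044,-0.002,1],[0,0,0,0.002,-0.056,-0.002,1],[0,0,0,0.002,-0.068,-0.002,1],[0,0,0,0.002,-0.08,-0.002,1],[0,0,0,0.002,-0.09,-0.002,1],[0,0,0,0.002,-0.1,-0.002,1],[0,0,0,0.002,-0.105,-0.002,1],[0,0,0,0.002,-0.105,-0.002,1]])

```text
time: 5.45
eef_pos: [0.4456, -0.2726, 0.0693]
tcp_rot: [-2.984, 1.569, 2.775]
contact_force: [0.2, 0.1, -0.9]
grip_width: 0.002
```

```bash
python3 - <<'E'
from h import *
from plant import env
cv2.imwrite('pics/a5.png',cv2.resize(env.capture('side')[160:330,290:480],None,fx=3.5,fy=3.5))
go((-25.5,144,70),(-25.5,100,70))
E
```

```text
t 5.5 case [-25.8 109.   69.4] F [1.2 0.3 0.4] turn [-0.    -0.002  0.   ]
(-25.5, 144, 70) [-0.001  0.07   0.   ]
(-25.5, 100, 70) [-0.001 -0.018  0.001]
```

View pics/a5.png

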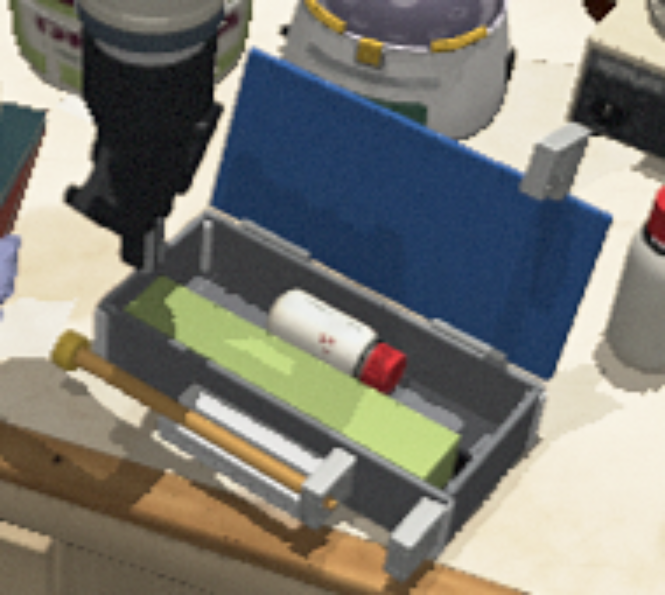

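Both contents lie flat in their lanes. Next is the lid, so I check what stands behind it.

```bash
python3 - <<'E'
from h import *
from plant import env
S=env.camera_info('scene');D=env.camera_info('side')
for n,a,b in [("bigcap",(492,287),(485,217)),("potTop",(475,207),(405,152)),("potleft",(441,212),(375,160)),("tub top near",(412,182),(325,145)),("lidL",(270+415/3.3,190+38/3.3),(290+250/3.5,160+53/3.5)),("lidR",(270+600/3.3,190+280/3.3),(290+608/3.5,160+214/3.5))]:
    p,e=tri(S,a,D,b);print(n,toc(p).round(),round(e,4))
go((-25.5,109,220),(140,10,220),(140,10,140))
E
```

```text
bigcap [ 172. -142.  117.] 0.0036
potTop [307. 129.  90.] 0.0026
potleft [255. 182.  62.] 0.0194
tub top near [251. 336.  51.] 0.0076
lidL [ 93. 118. 152.] 0.0004
lidR [  91. -125.  154.] 0.0028
t 5.5 case [-25.8 109.   69.4] F [1.2 0.3 0.4] turn [-0.    -0.002  0.   ]
(-25.5, 109, 220) [-0.301 -0.     0.   ]
(140, 10, 220) [-0.302 -0.198  0.331]
(140, 10, 140) [-0.142 -0.198  0.331]
```

>>> drive_tool(rows=[[0,0,0,-0.1,0,0,1],[0,0,0,-0.2,0,0,1],[0,0,0,-0.29,0,0.03,1],[0,0,0,-0.302,-0.05,0.1,1],[0,0,0,-0.302,-0.1,0.18,1],[0,0,0,-0.302,-0.16,0.26,1],[0,0,0,-0.302,-0.198,0.331,1],[0,0,0,-0.302,-0.198,0.331,1],[0,0,0,-0.22,-0.198,0.331,1],[0,0,0,-0.15,-0.198,0.331,1],[0,0,0,-0.142,-0.198,0.331,1],[0,0,0,-0.142,-0.198,0.331,1]])

```text
time: 6.7
eef_pos: [0.5392, -0.4401, 0.1396]
tcp_rot: [3.078, 1.567, 2.554]
contact_force: [-0.0, 0.3, 0.3]
grip_width: -0.004
```

```bash
python3 - <<'E'
from h import *
from plant import env
cv2.imwrite('pics/a6.png',cv2.resize(env.capture('scene')[150:370,250:490],None,fx=2.7,fy=2.7))
go((140,10,140))
L=95
for th in [1.9,1.7,1.5,1.3,1.1,.9,.7,.5,.35,.2,.1,.0]:
    # outer-surface contact point at radius L
    n=np.array([np.sin(th),np.cos(th)]);r=np.array([-np.cos(th),np.sin(th)])
    print(th,(np.array([56.5,52])+L*r+11*n).round(1))
E
```

```text
t 6.75 case [140.2  10.3 141.2] F [ 0.  -0.3  0.1] turn [ 0.    -0.001  0.   ]
(140, 10, 140) [ 0.002 -0.001 -0.   ]
1.9 [ 97.6 138.3]
1.7 [ 79.6 144.8]
1.5 [ 60.8 147.5]
1.3 [ 41.7 146.5]
1.1 [ 23.2 141.7]
0.9 [  6.1 133.3]
0.7 [ -9.1 121.6]
0.5 [-21.6 107.2]
0.35 [-29.   94.9]
0.2 [-34.4  81.7]
0.1 [-36.9  72.4]
0.0 [-38.5  63. ]
```

View pics/a6.png

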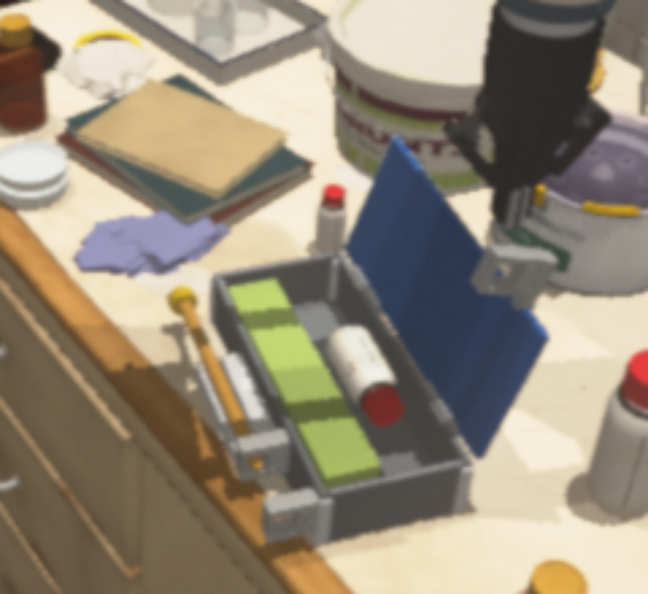

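>>> drive_tool(rows=[[0,0,0,0.006,0,-0.03,1],[0,0,0,0.006,0,-0.05,1],[0,0,0,0,0,-0.073,1],[0,0,0,-0.007,0,-0.091,1],[0,0,0,-0.01,0,-0.11,1],[0,0,0,-0.013,0,-0.129,1],[0,0,0,-0.012,0,-0.148,1],[0,0,0,-0.011,0,-0.167,1],[0,0,0,-0.006,0,-0.186,1],[0,0,0,-0.001,0,-0.204,1],[0,0,0,0.008,0,-0.221,1],[0,0,0,0.016,0,-0.238,1]])

```text
time: 7.95
eef_pos: [0.4361, -0.381, 0.1328]
tcp_rot: [-2.962, 1.569, 2.798]
contact_force: [2.4, 0.1, 2.7]
grip_width: 0.002
```

```bash
python3 - <<'E'
from h import *
from plant import env
cv2.imwrite('pics/a7.png',cv2.resize(env.capture('scene')[150:370,250:490],None,fx=2.7,fy=2.7))
go((6,10,121.6),(-6.6,10,107.2),(-14,10,95),(-19.4,10,81.7),(-22,10,72.4),(-23.5,10,62))
E
```

```text
t 8.0 case [ 18.4  10.4 131.9] F [-0.3 -1.3  1.5] turn [ 0.    -0.005 -0.   ]
(6, 10, 121.6) [ 0.021 -0.001 -0.025]
(-6.6, 10, 107.2) [ 0.05  -0.001 -0.05 ]
(-14, 10, 95) [ 0.074 -0.001 -0.064]
(-19.4, 10, 81.7) [ 0.101 -0.001 -0.075]
(-22, 10, 72.4) [ 0.119 -0.001 -0.08 ]
(-23.5, 10, 62) [ 0.14  -0.001 -0.083]
```

View pics/a7.png

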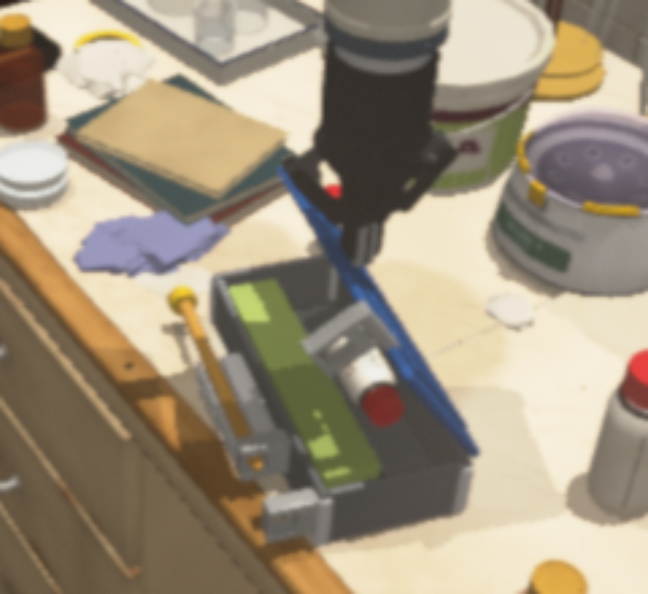

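>>> drive_tool(rows=[[0,0,0,0.011,0,-0.013,1],[0,0,0,0.021,0,-0.025,1],[0,0,0,0.035,0,-0.038,1],[0,0,0,0.05,0,-0.05,1],[0,0,0,0.062,0,-0.058,1],[0,0,0,0.074,0,-0.064,1],[0,0,0,0.088,0,-0.07,1],[0,0,0,0.101,0,-0.075,1],[0,0,0,0.111,0,-0.078,1],[0,0,0,0.121,0,-0.081,1],[0,0,0,0.128,0,-0.083,1],[0,0,0,0.128,0,-0.083,1]])

```text
time: 9.2
eef_pos: [0.3984, -0.3589, 0.0676]
tcp_rot: [3.116, 1.566, 2.592]
contact_force: [-0.1, 0.1, 0.6]
grip_width: -0.001
```

```bash
python3 - <<'E'
from h import *
from plant import env
cv2.imwrite('pics/a8.png',cv2.resize(env.capture('side')[160:330,290:480],None,fx=3.5,fy=3.5))
go((-23.5,10,62))
E
```

```text
t 9.25 case [-23.3  10.4  67.8] F [ 0.5  0.  -0.4] turn [ 0.    -0.005  0.   ]
(-23.5, 10, 62) [ 0.012 -0.001 -0.   ]
```

View pics/a8.png

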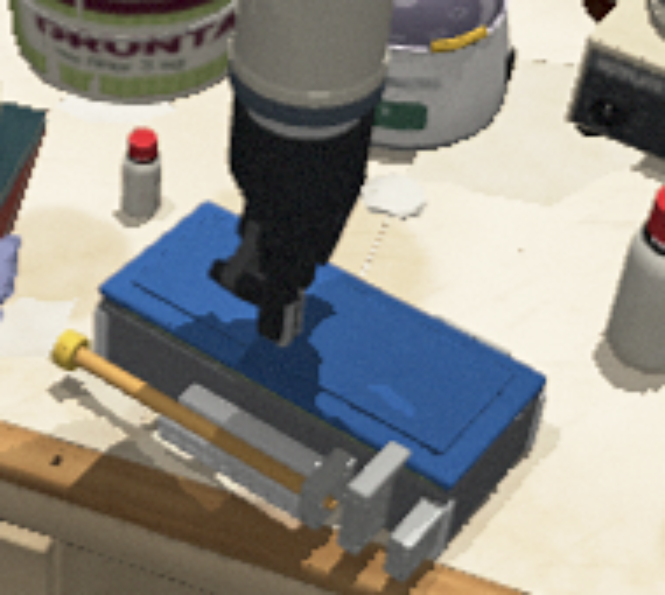

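>>> drive_tool(rows=[[0,0,0,0.006,0,-0.01,1],[0,0,0,0.01,0,-0.02,1],[0,0,0,0.013,0,-0.02,1],[0,0,0,0.016,0,-0.02,1]])

```text
time: 9.65
eef_pos: [0.3902, -0.3545, 0.0626]
tcp_rot: [-3.029, 1.568, 2.731]
contact_force: [-9.6, 8.9, 53.4]
grip_width: -0.0
```

The lid bottoms out at z = 62.6 mm, against 63 mm expected shut. I lift off and go over the pin's head.

```bash
python3 - <<'E'
from h import *
go((-31,10,130),(-79,172,130))
E
```

```text
t 9.65 case [-32.8  10.2  62.6] F [-9.6  8.9 53.4] turn [ 0.    -0.003  0.   ]
(-31, 10, 130) [-0.135 -0.     0.003]
(-79, 172, 130) [-0.135  0.324 -0.093]
```

>>> drive_tool(rows=[[0,0,0,-0.07,0,0,1],[0,0,0,-0.135,0.03,0,1],[0,0,0,-0.135,0.1,-0.03,1],[0,0,0,-0.135,0.18,-0.06,1],[0,0,0,-0.135,0.25,-0.09,1],[0,0,0,-0.135,0.324,-0.093,1],[0,0,0,-0.135,0.324,-0.093,1],[0,0,0,-0.135,0.324,-0.093,1]])

```text
time: 10.45
eef_pos: [0.4308, -0.1903, 0.13]
tcp_rot: [-2.944, 1.568, 2.818]
contact_force: [1.0, -0.2, 0.7]
grip_width: 0.002
```

```bash
python3 - <<'E'
from h import *
from plant import env
W=env.camera_info('wrist');w=env.capture('wrist');cv2.imwrite('pics/w2.png',w)
cv2.imwrite('pics/a9.png',cv2.resize(env.capture('side')[160:330,290:480],None,fx=3.5,fy=3.5))
h=cv2.cvtColor(w,cv2.COLOR_BGR2HSV);m=cv2.inRange(h,(20,120,90),(34,255,255))
for c in cv2.findContours(m,0,2)[0]:
    if cv2.contourArea(c)>150: print(cv2.boundingRect(c),cv2.contourArea(c))
print(W)
go((-79,172,20))
E
```

```text
{'vfov': 61.00013015502585, 'cx': 322.69697630072307, 'cy': 240.29605990102056, 'position': array([ 0.47269653, -0.1166162 ,  0.27183261]), 'orientation': array([-0.32969446,  0.00301339, -0.52230801])}
t 10.55 case [-79.3 171.6 130. ] F [-0.4 -0.3  0.2] turn [-0.    -0.004  0.001]
(-79, 172, 20) [0.22  0.001 0.001]
```

View pics/w2.png

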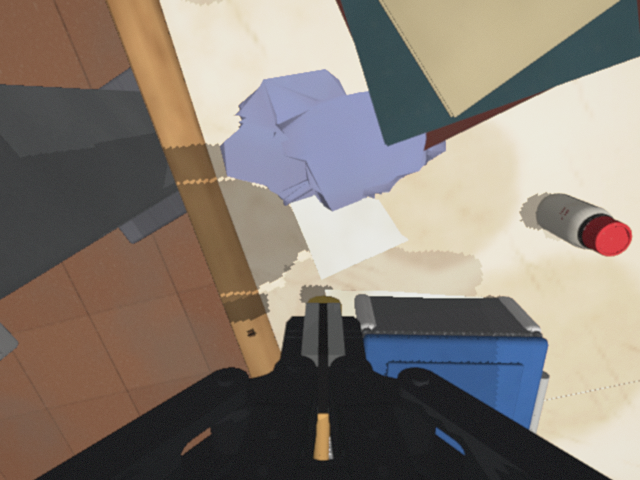

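View pics/a9.png

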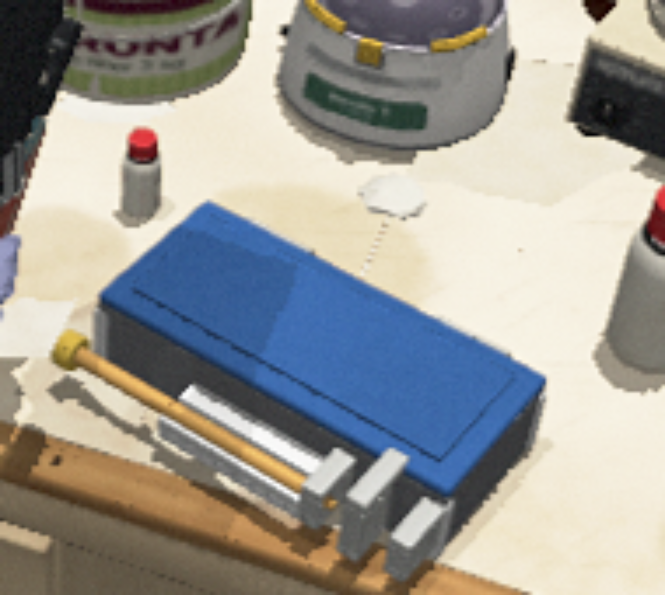

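>>> drive_tool(rows=[[0,0,0,0.08,0,0,1],[0,0,0,0.16,0,0,1],[0,0,0,0.21,0,0,1],[0,0,0,0.224,0,0,1],[0,0,0,0.224,0,0,1],[0,0,0,0.224,-0.03,0,1],[0,0,0,0.224,-0.05,0,1],[0,0,0,0.224,-0.065,0,1],[0,0,0,0.224,-0.08,0,1],[0,0,0,0.224,-0.095,0,1],[0,0,0,0.224,-0.11,0,1],[0,0,0,0.224,-0.11,0,1]])

```text
time: 11.75
eef_pos: [0.4024, -0.2397, 0.0181]
tcp_rot: [-2.898, 1.568, 2.86]
contact_force: [0.2, -0.5, -0.7]
grip_width: 0.0
```

```bash
python3 - <<'E'
from h import *
from plant import env
cv2.imwrite('pics/a10.png',cv2.resize(env.capture('side')[160:330,290:480],None,fx=3.5,fy=3.5))
go((-80,72,18))
E
```

```text
t 11.8 case [-79.7 116.1  18. ] F [-0.7 -0.3 -0.6] turn [-0.001 -0.004  0.001]
(-80, 72, 18) [ 0.    -0.088 -0.001]
```

View pics/a10.png

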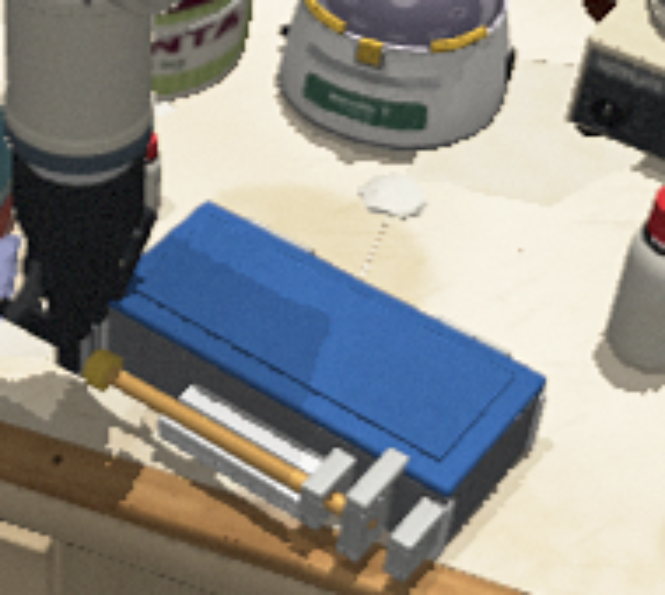

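>>> drive_tool(rows=[[0,0,0,0,-0.015,-0.001,1],[0,0,0,0,-0.03,-0.001,1],[0,0,0,0,-0.04,-0.001,1],[0,0,0,0,-0.05,-0.001,1]])

```text
time: 12.2
eef_pos: [0.3893, -0.2611, 0.018]
tcp_rot: [-2.941, 1.568, 2.817]
contact_force: [0.7, 0.6, 0.5]
grip_width: 0.001
```

>>> drive_tool(rows=[[0,0,0,0,-0.012,-0.001,1],[0,0,0,0,-0.022,-0.001,1],[0,0,0,0,-0.03,-0.001,1],[0,0,0,0,-0.036,-0.001,1]])

```text
time: 12.6
eef_pos: [0.3796, -0.2768, 0.018]
tcp_rot: [-2.951, 1.568, 2.807]
contact_force: [0.0, 0.1, 1.1]
grip_width: -0.003
```

```bash
python3 - <<'E'
from h import *
from plant import env
cv2.imwrite('pics/a11.png',cv2.resize(env.capture('side')[160:330,290:480],None,fx=3.5,fy=3.5))
go((-80,72,18))
E
```

```text
t 12.65 case [-80.7  72.   18. ] F [-0.1  0.5  0.9] turn [-0.002 -0.004  0.001]
(-80, 72, 18) [0.    0.    0.001]
```

View pics/a11.png

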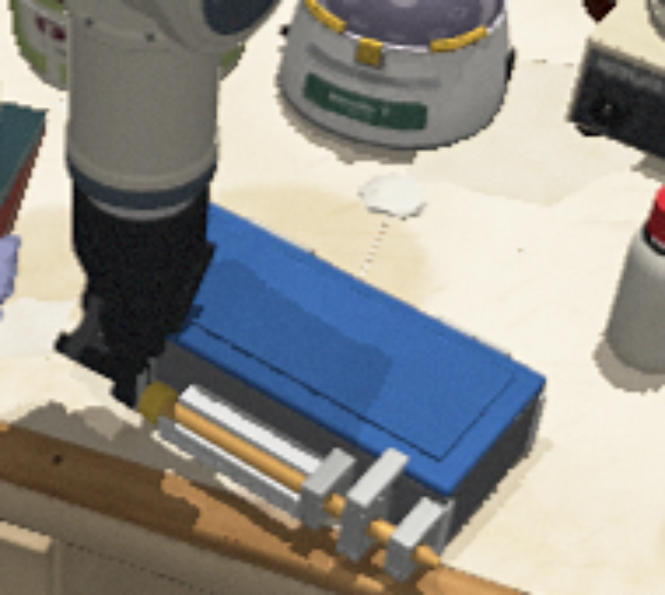

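Through all three; a few more millimetres until force shows.

>>> drive_tool(rows=[[0,0,0,0,-0.006,0.001,1],[0,0,0,0,-0.01,0.001,1],[0,0,0,0,-0.012,0.001,1]])

```text
time: 12.95
eef_pos: [0.3788, -0.2789, 0.0181]
tcp_rot: [2.215, 1.564, 1.686]
contact_force: [24.9, 38.4, 4.7]
grip_width: -0.001
```

The push stops firmly at about 46 N, so the head is on the guide. I back off and inspect.

>>> drive_tool(rows=[[0,0,0,0,0.03,0,1],[0,0,0,0,0.1,0,1],[0,0,0,-0.06,0.18,0,1],[0,0,0,-0.16,0.2,0,1],[0,0,0,-0.26,0.2,0,1],[0,0,0,-0.36,0.2,0.04,1],[0,0,0,-0.46,0.2,0.08,1],[0,0,0,-0.5,0.2,0.1,1],[0,0,0,-0.5,0.2,0.1,1],[0,0,0,-0.5,0.2,0.1,1],[0,0,0,-0.5,0.2,0.1,1]])

```text
time: 14.05
eef_pos: [0.4713, -0.2188, 0.2669]
tcp_rot: [2.514, 1.563, 1.985]
contact_force: [-1.1, -0.3, -0.4]
grip_width: -0.001
```

```bash
python3 - <<'E'
from h import *
from plant import env
s=env.capture('side');c=env.capture('scene');w=env.capture('wrist')
cv2.imwrite('pics/b1.png',cv2.resize(s[200:330,320:480],None,fx=5,fy=4.6)[:600])
cv2.imwrite('pics/b2.png',c);cv2.imwrite('pics/b3.png',w)
S=env.camera_info('side')
for n,z in (('head',(-80.5,62,28)),('tip',(-80.5,-138,28)),('guide',(-80.5,48,28))): print(n,proj(S,tow(z)).round(1),(proj(S,tow(z))-[320,200])*[5,4.6])
go()
E
```

```text
head [332.5 272.4] [ 62.2792541 332.8432696]
tip [415.7 320. ] [478.70336933 551.90103325]
guide [337.9 275.4] [ 89.28575855 347.04990234]
t 14.2 case [-30.1 168.3 267. ] F [ 0.1 -0.5 -0.2] turn [-0.007 -0.008 -0.006]
```

View pics/b1.png

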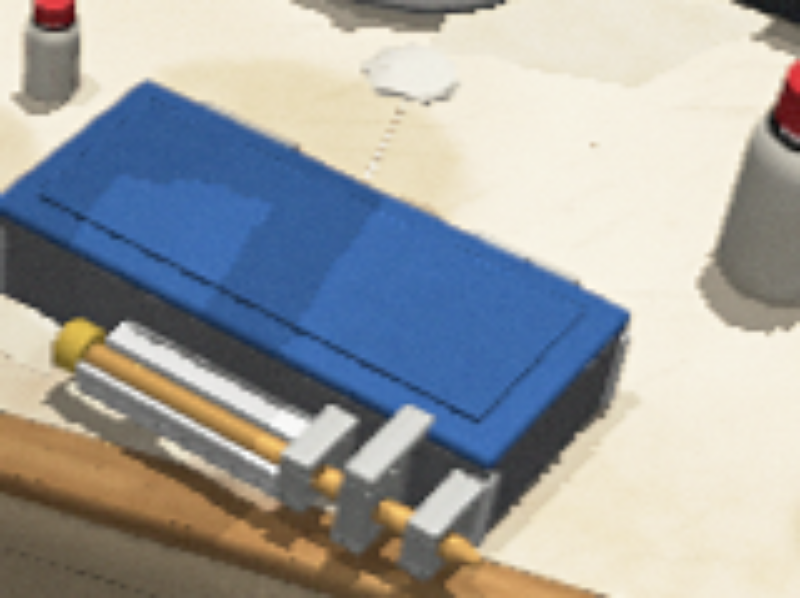

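View pics/b2.png

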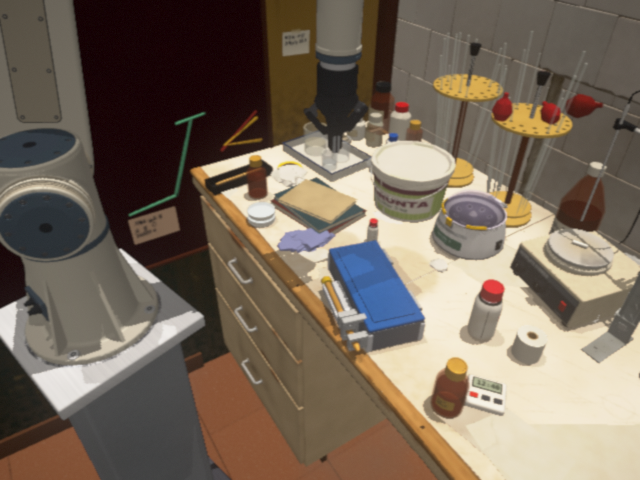

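View pics/b3.png

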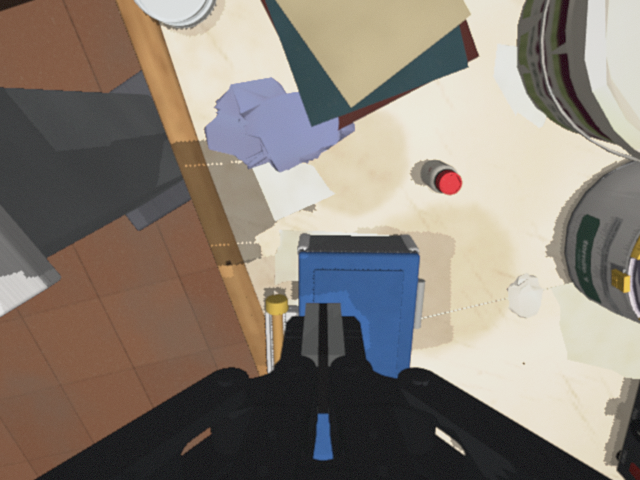

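```bash
python3 - <<'E'
from plant import env
print(abs(env.sense()['qvel']).max(), env.finish_job())
E
```

```text
the job is handed in; nothing more can be done
0.008546661386478555 None
```

The transport case is ready and the job is handed in, at about 14 s of the 51 s allowed. I did the steps in the order asked.

- **Bottle:** pushed at its cap, it toppled and lay in the rear lane, seen in the side picture before the lid was closed.
- **Carton:** pushed about 25 mm in, it dropped off the rim and lay flat in the front lane, also seen before closing.
- **Lid:** folded shut from behind and pressed until it stopped. The fingertips were then at z = 62.6 mm, against 63 mm expected for a shut lid, with about 53 N on the wrist.
- **Pin:** pushed until it stopped at about 46 N. In the last side picture it runs through both lugs and the eye. Its tip is at crop pixel (478, 555), where the calibration puts it for a pin fully home at (479, 552), and its head sits against the guide's end.

In the last scene picture the things standing round the case are where they were at the start. I judged that by eye, not by measurement. The arm was clear of everything and at rest when I handed in.

The side camera put the case centre 9 mm from where the wrist camera put it. I used the wrist camera's value, and the contact points agreed with it. No check failed.

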